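# Swap the battery in the fire-station lamp charger

## Task

The charged lamp battery (green cap) is held down in the charging station's bay by a push-push catch: press it down until the catch lets go and it pops up in the bay, lift it out and stand it upright in the red crate. Then put the flat battery (orange cap) into the bay and press it down gently until the catch holds it. Press by feel, let go as soon as you meet the firm stop (do not force it), and leave the other things on the bench alone.

Things in the scene. Friction and masses are not known exactly. Their poses are not given: they have to be found in the camera images.
- charger: Charging station, fixed to the bench: grey box 150 mm (its x) by 100 mm (its y), black rim 110 mm above the bench; origin at the centre of its underside, z up. The bay is centred 30 mm from the origin towards its -x. Behind the bay, from 12 to 72 mm towards +x, a grey hump stands 27 mm above the rim. More than 40 N between a battery and the charger damages the catch.
- bay (a point): Centre of the bay's mouth, level with the rim, axes as the charger. The bay is a vertical well 47 mm (along x) by 31 mm (along y) with a yellow bevel, 4 mm wide and 7 mm deep, round its mouth; a battery fits with 1.5 mm to spare on every side.
- lift (a joint): Depth of the spring plate that carries the battery in the bay, m: 0 fully up, about 0.0175 held by the catch, more while pressed below that. A battery's top stands 41 mm above the rim when up, 23 to 24 mm when held. Each full press and let-go changes it from held to up or from up to held. The plate pushes up with 5.5 N when up, 0.22 N more per mm of depth, 14 N at most.
- plate (a point): Centre of the spring plate's top, where a battery's underside rests: 51 mm above the bench when up, about 33.5 mm when held. To work the catch the plate must be pressed 7 to 20 mm below its held height; the amount differs from charger to charger and cannot be seen. 1 to 2 mm further is a rigid stop: the force climbs steeply above the spring's; once it reads some 20 N, let go.
- pack_charged: Battery with green cap: upright block 44 mm (its x) by 28 mm (its y) by 100 mm high, about 0.25 kg, origin at the centre of its underside, z up; the lowest 4 mm are 2 mm smaller on every side. Black body, flat coloured cap on the top 12 mm. Stands in the bay, held by the catch, its x along the charger's x. Either way round fits.
- pack_flat: Battery with orange cap, same shape, size and frame as the green one; stands upright on the bench among other things.
- crate: Open red plastic crate fixed to the bench, outside 200 mm (its x) by 150 mm (its y) by 55 mm high, walls and floor 5 mm; origin at the centre of its underside. A small adapter stands in the half towards +x; the half towards -x is free.
- coupling: Bystander: brass hose coupling with two lugs, 62 mm diameter (87 over the lugs), 36 mm high. Leave it alone.
- hose_cap: Bystander: aluminium hose cap with a small knob, 66 mm diameter, 44 mm high. Leave it alone.
- adapter: Bystander: small stepped aluminium adapter standing inside the red crate, towards the crate's +x end, 38 mm diameter, 30 mm high. Leave it alone.
- mustard: Bystander: yellow plastic bottle, 60 mm diameter, 150 mm high. Leave it alone.
- jar: Bystander: green glass jar with white lid, 72 mm diameter, 100 mm high. Leave it alone.
- mug: Bystander: blue mug, 80 mm diameter, 85 mm high. Leave it alone.
- hose_key: Bystander: steel hose wrench lying flat. Leave it alone.
Mind the look-alikes: they are no part of the job. What is shaped like the pack_charged but white is not meant.

How it is judged:
By the outcome, as a careful person would: the job done as asked, in the order asked, and still so for the second after the job is handed in, with the robot touching nothing.
It also fails if it takes over 72 s, if anything falls off the work surface, if the arm or the gripper's body presses on something with over 40 N, if the wrist force passes 120 N, or if a joint passes its speed limit or range.

## Robot

A 6-joint arm with a two-finger parallel gripper is mounted at the origin on the work surface. World frame = base frame: x ahead of the robot, y to its left, z up, the work surface at z = 0. Lengths are in m, angles in rad, forces in N, time in s.
With the tool pointing down it reaches from about 0.25 to 0.725 m from the base axis. Payload 4 kg.
Tool frame: the origin (TCP) lies midway between the tips of the shut fingers; the grasp point (between the pads) lies 19 mm behind it; z points along the fingers, y is the line along which they close (so a half turn about z gives the same grasp; the last joint's range is limited). The gripper opens to 85 mm and grips with 20 to 120 N. Pads are 22 mm wide; open, the fingers measure 114 mm over their backs; the gripper's body (76 mm by 85 mm) begins 54 mm behind the grasp point. The pads swing forward as they close: fully open they stand 13 mm farther back than shut.
Start: joints at [-1.145, 0.241, 0.005, 1.335, 0, 1.571], TCP at [0.207, -0.455, 0.231] pointing down, gripper open.
Joint ranges: [-2.72, 2.72], [-1.05, 1.87], [-1.09, 1.28], [-1.99, 2.15], [-1.42, 1.44], [-3.14, 3.14]. Speed limits (rad/s): [2.79, 2.79, 3.14, 3.14, 3.14, 3.14].

## Interface

Orientations are given as a unit quaternion [x, y, z, w].
In Python, from workcell import bot gives the robot as it stands. The module is installed in compiled form; this text tells all that it offers.
- The arm moves only by the tool jog_arm, never from a script. Its argument "deltas" is a list of rows, each an object with "fingers": the opening, from 0 (shut) to 1 (fully open); "delta_pos": the shift along the tool's x, y, z normalised to -1 to 1, where 1 is 300 mm, a list of three; "yaw": the turn about the tool's z normalised to -1 to 1, where 1 is pi/4 rad. A call has 1 to 12 rows; each row is the pose to reach, as a shift and turn from the pose commanded when the call began, along the tool's axes at that moment; what a row does not reach only later rows make up. A row lasts 1/10 s, in which the tool goes at most 50 mm and 8.59 degrees, less where a joint would pass 70% of its speed; a pose out of reach is approached as far as the arm can. A call with a number of a shift or a turn outside -1 to 1 is refused whole. A call with a gripper value outside its range is refused whole. The fingers move at their own pace and stop on an object; the grip force is fixed at half the most. Time passes only in rows, so rows that repeat a pose let the fingers close. It gives the time, the measured TCP pose, the force, the opening and the grip force at its end, in the units of the state.
- bot.get_obs(): the state, without advancing time (a new reading comes with each control period).
- bot.camera(name): name is "side" or "top" or "wrist"; returns a dict with "image" (480x640x3 uint8, red, green, blue), "range_z" (480x640 float32, m along the optical axis (not along the pixel's ray), 0 where there is no reading), "fx", "fy", "cx", "cy" (pixels), "distortion" ([k1, k2, p1, p2, k3] as OpenCV has them; the pictures are not rectified), "rvec" (rotation vector, rad) and "tvec" (3), from world to camera coordinates, as OpenCV has them. Camera axes: x right, y down, z forward; pixel columns grow to the right and rows downward; lengths in m; the calibration is good to about 2 mm. A picture is of the moment at which its call begins.
- bot.job_done(): hands the job in; it is judged then, once.
The state is a dict: "clock": time; "joint_pos": joint angles; "joint_vel": joint speeds; "tau": joint torques, N m; "eef_pos": TCP position; "tool_rot": TCP orientation; "ft_force": force on the tool from outside, world axes, zero at the start; "ft_torque": the same for the moment, N m; "grip_width": finger opening in m; "grasp_force": force on a finger pad.
Only numpy, scipy, OpenCV 4.12 (cv2) and the standard library are available. Lean on these libraries where they do the work, as an engineer would, in place of code of your own. Each camera call takes 0.05 s, during which the arm holds its last target. There are 200 camera calls.

## Working session

There is one attempt and no reset: what is moved stays moved. The work goes in short steps, Python scripts to look and compute and a tool call to move; the robot and the scene stay as the last step left them, time stands still between calls to the robot, and variables do not carry over. Pictures are saved under pics/ and viewed, at most 10 in all, crops included, and the job is handed in when it is done.

Besides the shell and the picture viewer there is one more tool, called after "Request:" as a command line: name --argument value ..., lists and objects as JSON in quotes. jog_arm: Moves the arm, as the interface text tells. Scaled input: -1 to 1 covers 300 mm each way for a shift and pi/4 rad each way for a turn. Its arguments: {"type":"object","properties":{"deltas":{"type":"array","items":{"type":"object","properties":{"fingers":{"type":"number"},"delta_pos":{"type":"array","items":{"type":"number"}},"yaw":{"type":"number"}}}}},"required":["deltas"]}

```bash
mkdir -p pics; cat > h.py <<'E'
import numpy as np, cv2
from workcell import bot
def cam(n):
    c=bot.camera(n); c['K']=np.array([[c['fx'],0,c['cx']],[0,c['fy'],c['cy']],[0,0,1.]])
    c['R']=cv2.Rodrigues(np.array(c['rvec'],float))[0]; c['t']=np.array(c['tvec'],float).ravel(); c['d']=np.array(c['distortion'],float); return c
def ray(c,px):
    u=cv2.undistortPoints(np.array(px,float).reshape(-1,1,2),c['K'],c['d']).reshape(-1,2)
    return -c['R'].T@c['t'],np.c_[u,np.ones(len(u))]@c['R']
def onplane(c,px,z):
    o,d=ray(c,px); return o+d*((z-o[2])/d[:,2])[:,None]
def cloud(c):
    v,u=np.mgrid[:480,:640]; o,d=ray(c,np.c_[u.ravel(),v.ravel()])
    return (o+d*c['range_z'].reshape(-1,1)).reshape(480,640,3)
def save(c,n): cv2.imwrite('pics/'+n,c['image'][:,:,::-1])
def blobs(c,lo,hi,amin=60):
    hsv=cv2.cvtColor(c['image'],cv2.COLOR_RGB2HSV); m=cv2.inRange(hsv,lo,hi)
    P=cloud(c); out=[]
    n,l,s,ce=cv2.connectedComponentsWithStats(m)
    for i in range(1,n):
        if s[i,4]>=amin:
            k=(l==i)&(c['range_z']>0); out.append((s[i].tolist(),ce[i].round(1),np.median(P[k],0).round(4) if k.any() else None, l==i))
    return out
E
python3 - <<'E'
from h import *
for n in('top','side'):
    c=cam(n); save(c,n+'1.png'); print(n,(-c['R'].T@c['t']).round(3))
    for nm,lo,hi in(('green',(40,80,40),(90,255,255)),('orange',(6,130,80),(19,255,255)),('yellow',(20,130,80),(35,255,255)),('red',(0,130,60),(5,255,255))):
        for b in blobs(c,lo,hi): print(nm,*b[:3])
o=bot.get_obs(); print(o['eef_pos'],o['tool_rot'],o['grip_width'],o['ft_force'])
E
```

```text
top [0.314 0.002 1.395]
green [245, 172, 31, 28, 303] [263.2 190.3] [0.6684 0.121  0.0638]
green [424, 250, 17, 22, 301] [432.2 260.5] [ 0.4839 -0.2486  0.1333]
green [367, 273, 23, 24, 284] [377.8 284.7] [ 0.4383 -0.1323  0.0999]
orange [51, 0, 397, 37, 10449] [251.8  15.9] [ 1.4988  0.2237 -0.5612]
orange [0, 20, 640, 460, 135913] [309.3 272.1] [4.883e-01 2.200e-02 3.000e-04]
orange [368, 89, 25, 15, 167] [383.2  94. ] [ 9.336e-01 -1.786e-01  7.000e-04]
orange [329, 90, 38, 20, 370] [343.   95.6] [ 9.316e-01 -7.390e-02 -1.000e-04]
orange [330, 112, 23, 5, 61] [340.  113.9] [ 8.815e-01 -6.430e-02  3.000e-04]
orange [313, 199, 16, 16, 61] [316.9 207.7] [6.394e-01 1.000e-03 2.000e-04]
yellow [384, 83, 35, 47, 1179] [401.  106.1] [ 0.8517 -0.2036  0.1207]
yellow [299, 87, 31, 43, 1034] [314.  107.5] [ 0.8619 -0.0058  0.089 ]
yellow [352, 90, 31, 41, 967] [367.  109.9] [ 0.8535 -0.1257  0.0932]
yellow [353, 163, 29, 35, 759] [366.9 180.3] [ 0.677  -0.117   0.1007]
yellow [308, 189, 26, 32, 354] [319.9 203.4] [ 0.6487 -0.0074  0.033 ]
yellow [548, 214, 45, 6, 210] [568.5 216.1] [ 0.5894 
[... 1550 characters left out ...]
 76, 2260] [281.1 198. ] [ 0.8519 -0.1784  0.0812]
yellow [438, 162, 18, 21, 163] [446.  171.8] [ 0.5885 -0.5933  0.052 ]
yellow [309, 199, 25, 59, 1150] [321.2 230.9] [ 0.6772 -0.1073  0.0759]
yellow [213, 209, 46, 51, 1267] [232.5 232. ] [0.8583 0.0285 0.0817]
yellow [296, 260, 26, 28, 541] [308.3 273.7] [ 0.6428 -0.0118  0.0275]
red [373, 121, 83, 74, 4057] [413.7 161.6] [ 0.6664 -0.5357  0.0819]
red [623, 174, 17, 11, 102] [631.4 179.1] [ 0.1689 -1.4913 -0.2412]
red [226, 315, 125, 121, 8014] [289.1 373.6] [0.483  0.2379 0.0094]
[ 0.20626884 -0.45484303  0.23049836] [ 9.77428105e-01  2.11266178e-01 -2.07629498e-04 -9.26783249e-04] 0.08544605104366147 [ 0.79381155 -0.15364315 -0.65917517]
```

View pics/top1.png

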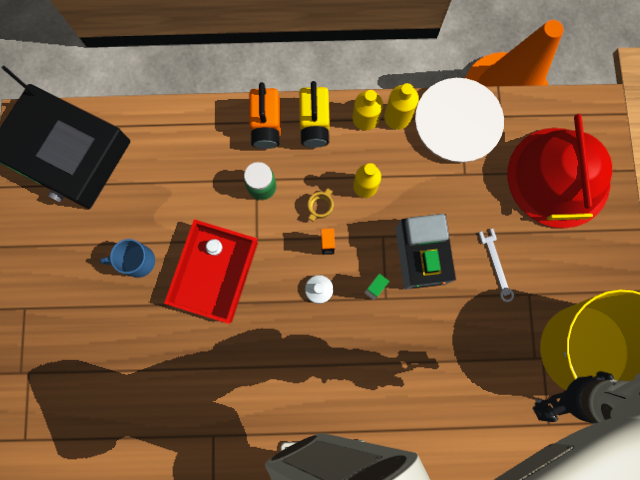

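View pics/side1.png

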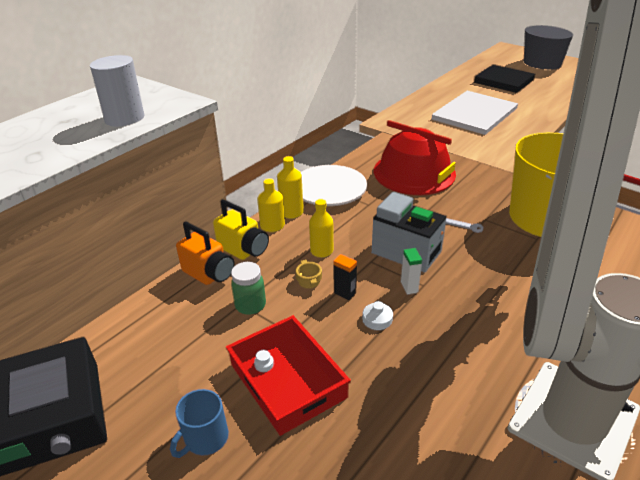

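Top view: charger (425,250) with green cap (432,260), hump farther from the robot. Orange-cap battery is at (328,240), the white decoy at (377,285), and the red crate at (211,272) with the adapter in its far half (213,246). The side view confirms this.

```bash
cat >> h.py <<'E'
def rect(P,mask):
    q=P[mask][:,:2].astype(np.float32)
    (c,s,a)=cv2.minAreaRect(q*1000); 
    if s[0]<s[1]: s=(s[1],s[0]); a+=90
    return np.round(np.array(c)/1000,4),np.round(s,1),round((a+90)%180-90,1)
E
python3 - <<'E'
from h import *
c=cam('top'); P=cloud(c); X,Y,Z=P[...,0],P[...,1],P[...,2]; ok=c['range_z']>0
def R(nm,x,y,z):
    m=ok&(X>x[0])&(X<x[1])&(Y>y[0])&(Y<y[1])&(Z>z[0])&(Z<z[1]); print(nm,m.sum(),*rect(P,m))
R('flat',(.48,.62),(-.08,.03),(.09,.11))
R('flat',(.53,.62),(-.05,.03),(.09,.11))
R('green',(.42,.54),(-.3,-.2),(.125,.1345))
R('rim',(.38,.65),(-.36,-.16),(.105,.113))
R('hump',(.45,.65),(-.36,-.16),(.1345,.141))
R('crate',(.35,.65),(.13,.4),(.045,.06))
R('adapter',(.45,.65),(.13,.4),(.0285,.045))
R('decoy',(.4,.48),(-.17,-.1),(.09,.11))
R('cap',(.36,.48),(-.06,.06),(.02,.06))
R('coup',(.6,.7),(-.06,.06),(.02,.06))
w=cam('wrist'); print('wristcam',(-w['R'].T@w['t']).round(3)); print(w['R'].round(2), bot.get_obs()['eef_pos'], w['fx'])
print(c['image'][238,328],c['fx'])
E
```

```text
flat 250 [ 0.5446 -0.0244] [45.  27.1] -1.4
flat 202 [ 0.5486 -0.0245] [36.9 27.1] -1.6
green 263 [ 0.4995 -0.2434] [86.2 77.8] 87.8
rim 1267 [ 0.5125 -0.2455] [150.  102.3] 4.9
hump 890 [ 0.5223 -0.2446] [122.7  85. ] 5.3
crate 1220 [0.4992 0.2867] [243.  206.6] 71.2
adapter 329 [0.5252 0.273 ] [255.2 143.9] -87.7
decoy 260 [ 0.4366 -0.1328] [45.2 28.2] -39.3
cap 525 [ 0.4379 -0.001 ] [63.5 61.1] -1.7
coup 302 [ 0.6398 -0.0104] [75.6 60.7] 3.2
wristcam [ 0.276 -0.421  0.373]
[[ 0.41 -0.91 -0.  ]
 [-0.87 -0.39  0.3 ]
 [-0.28 -0.12 -0.95]] [ 0.20636351 -0.45501624  0.23075075] 392.61776281010015
[249 130   0] 585.1292866430628
```

Request:
jog_arm --deltas '[{"fingers": 0, "delta_pos": [1, -0.25, 0], "yaw": 0.43}, {"fingers": 0, "delta_pos": [1, -0.25, 0], "yaw": 0.43}, {"fingers": 0, "delta_pos": [1, -0.25, 0], "yaw": 0.43}, {"fingers": 0, "delta_pos": [1, -0.25, 0], "yaw": 0.43}, {"fingers": 0, "delta_pos": [1, -0.25, 0], "yaw": 0.43}, {"fingers": 0, "delta_pos": [1, -0.25, 0], "yaw": 0.43}, {"fingers": 0, "delta_pos": [1, -0.25, 0], "yaw": 0.43}, {"fingers": 0, "delta_pos": [1, -0.25, 0], "yaw": 0.43}, {"fingers": 0, "delta_pos": [1, -0.25, 0], "yaw": 0.43}, {"fingers": 0, "delta_pos": [1, -0.25, 0], "yaw": 0.43}]'

```text
clock: 1.2
eef_pos: [0.4479, -0.2637, 0.2311]
tool_rot: [0.999, 0.043, -0.0, -0.0]
ft_force: [0.0, -0.4, 0.7]
grip_width: 0.0001
grasp_force: 0.0
```

```bash
cat >> h.py <<'E'
def go(x,y,z,a=None):
    """print normalised deltas to reach world x,y,z with tool-x heading a (deg)"""
    o=bot.get_obs(); q=o['tool_rot']; 
    from scipy.spatial.transform import Rotation as Ro
    R=Ro.from_quat(q).as_matrix(); d=R.T@(np.array([x,y,z])-o['eef_pos']); h=np.degrees(np.arctan2(R[1,0],R[0,0]))
    print('at',o['eef_pos'].round(4),'head',h.round(2),'delta',(d/.3).round(4),'yaw',None if a is None else round((h-a)/45,4),'mm',(d*1000).round(1))
E
python3 - <<'E'
from h import *
c=cam('wrist'); save(c,'w1.png'); P=cloud(c); X,Y,Z=P[...,0],P[...,1],P[...,2]; ok=c['range_z']>0
for b in blobs(c,(40,80,40),(90,255,255),300):
    m=b[3]; print(b[0],b[1],b[2],*rect(P,m&ok&(abs(Z-.1335)<.003)))
for lo,hi in((.108,.112),(.134,.139)):
  m=ok&(Z>lo)&(Z<hi)&(X>.38)&(X<.62)&(Y>-.34)&(Y<-.16); print(m.sum(),*rect(P,m))
t=cam('top'); hsv=cv2.cvtColor(t['image'],cv2.COLOR_RGB2HSV)
for b in blobs(t,(0,130,60),(5,255,255),3000):
    cs=cv2.findContours(b[3].astype(np.uint8),0,1)[0]; k=max(cs,key=len).reshape(-1,2)
    if b[0][0]<300:
        q=onplane(t,k,.055); print('crate',*rect(q,np.ones(len(q),bool)))
go(.4826,-.248,.2305,4.9); print(bot.get_obs()['ft_force'])
E
```

```text
[275, 150, 48, 74, 3377] [299.  186.1] [ 0.4849 -0.2466  0.1333] [ 0.484  -0.2468] [44.1 28.1] 5.1
[104, 193, 71, 70, 2550] [139.1 227.6] [ 0.4393 -0.1318  0.0994] [0. 0.] [0. 0.] 0.0
15318 [ 0.5132 -0.2441] [150.6 100.6] 5.3
17151 [ 0.5233 -0.2432] [121.9  85.6] 5.0
crate [0.4849 0.2451] [206.5 161.8] -18.6
at [ 0.4478 -0.2641  0.2314] head 4.92 delta [ 0.1203 -0.0434  0.0028] yaw 0.0005 mm [ 36.1 -13.    0.8]
[ 0.09805076  0.23177938 -0.04582562]
```

View pics/w1.png

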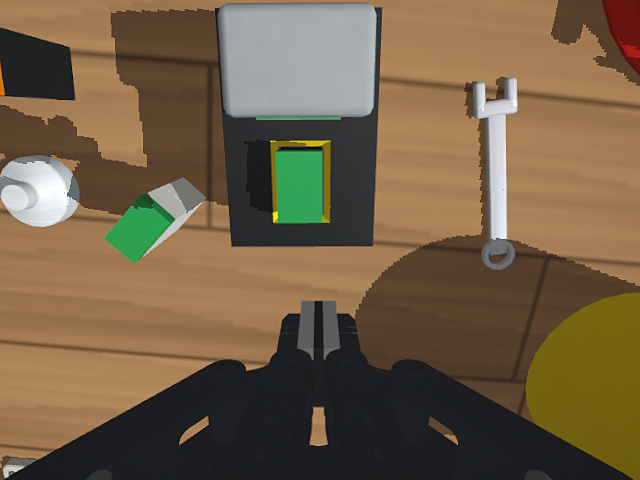

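Wrist view: green cap centred at (299,186) in the yellow-bevelled bay, hump above it. Charger centre is about (0.513,-0.244) at 5° heading, which fits the 150×100 size. Next I press with shut fingers.

Request:
jog_arm --deltas '[{"fingers": 0, "delta_pos": [0.1234, -0.0467, 0.0], "yaw": 0}, {"fingers": 0, "delta_pos": [0.1234, -0.0467, 0.15], "yaw": 0}, {"fingers": 0, "delta_pos": [0.1234, -0.0467, 0.25], "yaw": 0}, {"fingers": 0, "delta_pos": [0.1234, -0.0467, 0.31], "yaw": 0}, {"fingers": 0, "delta_pos": [0.1234, -0.0467, 0.31], "yaw": 0}, {"fingers": 0, "delta_pos": [0.1234, -0.0467, 0.31], "yaw": 0}]'

```text
clock: 1.9
eef_pos: [0.484, -0.2467, 0.1388]
tool_rot: [0.999, 0.043, -0.0, 0.0]
ft_force: [-1.0, 0.3, -0.2]
grip_width: 0.0
grasp_force: 0.0
```

Request:
jog_arm --deltas '[{"fingers": 0, "delta_pos": [0, 0, 0.007], "yaw": 0}, {"fingers": 0, "delta_pos": [0, 0, 0.013], "yaw": 0}, {"fingers": 0, "delta_pos": [0, 0, 0.02], "yaw": 0}]'

```text
clock: 2.2
eef_pos: [0.4849, -0.2464, 0.1333]
tool_rot: [0.999, 0.044, 0.001, 0.001]
ft_force: [-1.1, 0.4, 6.3]
grip_width: -0.0001
grasp_force: 3.4
```

Request:
jog_arm --deltas '[{"fingers": 0, "delta_pos": [0, 0, 0.006], "yaw": 0}, {"fingers": 0, "delta_pos": [0, 0, 0.012], "yaw": 0}, {"fingers": 0, "delta_pos": [0, 0, 0.018], "yaw": 0}]'

```text
clock: 2.5
eef_pos: [0.4851, -0.2465, 0.1287]
tool_rot: [0.999, 0.044, 0.001, 0.001]
ft_force: [-0.7, 0.3, 8.2]
grip_width: -0.0001
grasp_force: 4.0
```

Request:
jog_arm --deltas '[{"fingers": 0, "delta_pos": [0, 0, 0.005], "yaw": 0}]'

```text
clock: 2.6
eef_pos: [0.4851, -0.2465, 0.1272]
tool_rot: [0.999, 0.044, 0.001, 0.001]
ft_force: [-2.0, 0.7, 7.3]
grip_width: -0.0001
grasp_force: 4.1
```

Request:
jog_arm --deltas '[{"fingers": 0, "delta_pos": [0, 0, 0.005], "yaw": 0}]'

```text
clock: 2.7
eef_pos: [0.4852, -0.2465, 0.1259]
tool_rot: [0.999, 0.044, 0.001, 0.001]
ft_force: [-3.1, 0.8, 8.4]
grip_width: 0.0002
grasp_force: 4.3
```

Request:
jog_arm --deltas '[{"fingers": 0, "delta_pos": [0, 0, 0.005], "yaw": 0}]'

```text
clock: 2.8
eef_pos: [0.4852, -0.2465, 0.1244]
tool_rot: [0.999, 0.044, 0.001, 0.001]
ft_force: [-2.4, 1.2, 9.5]
grip_width: -0.0001
grasp_force: 4.4
```

Request:
jog_arm --deltas '[{"fingers": 0, "delta_pos": [0, 0, 0.005], "yaw": 0}]'

```text
clock: 2.9
eef_pos: [0.4852, -0.2465, 0.1231]
tool_rot: [0.999, 0.044, 0.001, 0.001]
ft_force: [-2.1, 0.0, 9.5]
grip_width: 0.0002
grasp_force: 4.6
```

Request:
jog_arm --deltas '[{"fingers": 0, "delta_pos": [0, 0, 0.004], "yaw": 0}]'

```text
clock: 3.0
eef_pos: [0.4852, -0.2465, 0.1219]
tool_rot: [0.999, 0.044, 0.001, 0.001]
ft_force: [-3.0, -0.1, 9.8]
grip_width: -0.0001
grasp_force: 4.7
```

Request:
jog_arm --deltas '[{"fingers": 0, "delta_pos": [0, 0, 0.004], "yaw": 0}]'

```text
clock: 3.1
eef_pos: [0.4853, -0.2466, 0.1207]
tool_rot: [0.999, 0.044, 0.001, 0.001]
ft_force: [-3.2, 0.3, 11.0]
grip_width: -0.0005
grasp_force: 6.0
```

Request:
jog_arm --deltas '[{"fingers": 0, "delta_pos": [0, 0, 0.004], "yaw": 0}]'

```text
clock: 3.2
eef_pos: [0.4855, -0.2468, 0.1203]
tool_rot: [0.999, 0.044, 0.002, 0.001]
ft_force: [-4.1, 1.1, 17.6]
grip_width: 0.0002
grasp_force: 8.9
```

Request:
jog_arm --deltas '[{"fingers": 0, "delta_pos": [0, 0, 0.001], "yaw": 0}]'

```text
clock: 3.3
eef_pos: [0.4857, -0.2469, 0.1205]
tool_rot: [0.999, 0.044, 0.002, 0.002]
ft_force: [-4.0, 1.3, 16.2]
grip_width: 0.0002
grasp_force: 7.9
```

Request:
jog_arm --deltas '[{"fingers": 0, "delta_pos": [0, 0, -0.03], "yaw": 0}, {"fingers": 0, "delta_pos": [0, 0, -0.08], "yaw": 0}, {"fingers": 0, "delta_pos": [0, 0, -0.2], "yaw": 0}, {"fingers": 1, "delta_pos": [0, 0, -0.28], "yaw": 0}, {"fingers": 1, "delta_pos": [0, 0, -0.28], "yaw": 0}, {"fingers": 1, "delta_pos": [0, 0, -0.28], "yaw": 0}, {"fingers": 1, "delta_pos": [0, 0, -0.28], "yaw": 0}, {"fingers": 1, "delta_pos": [0, 0, -0.28], "yaw": 0}]'

```text
clock: 4.1
eef_pos: [0.4836, -0.2455, 0.1996]
tool_rot: [0.999, 0.044, -0.001, -0.001]
ft_force: [-0.2, 0.0, 0.5]
grip_width: 0.0721
grasp_force: 0.0
```

```bash
python3 - <<'E'
from h import *
for n in('wrist','top'):
  c=cam(n); P=cloud(c); Z=P[...,2]
  for b in blobs(c,(40,80,40),(90,255,255),200):
    k=b[3]&(abs(Z-.151)<.003); print(n,b[0],b[2], *(rect(P,k) if k.sum()>20 else ()))
go(.4835,-.247,.118,5.0)
E
```

```text
wrist [278, 189, 94, 3, 281] [ 0.5244 -0.2428  0.1306]
wrist [299, 219, 52, 80, 3934] [ 0.4863 -0.2465  0.1333]
wrist [111, 255, 76, 74, 2761] [ 0.4402 -0.1317  0.0993]
top [245, 172, 31, 28, 299] [0.6687 0.1212 0.0649]
top [367, 273, 23, 24, 284] [ 0.4383 -0.1319  0.0995]
at [ 0.4838 -0.2456  0.1998] head 5.05 delta [-0.0009  0.0049  0.2728] yaw 0.0011 mm [-0.3  1.5 81.8]
```

The cap is still at 0.1333 m, so it is held: the catch has not let go. I'll press again at the same spot with a small lateral correction, up to the ~20 N stop.

Request:
jog_arm --deltas '[{"fingers": 0, "delta_pos": [0, 0, 0.05], "yaw": 0}, {"fingers": 0, "delta_pos": [0, 0, 0.1], "yaw": 0}, {"fingers": 0, "delta_pos": [0, 0, 0.15], "yaw": 0}, {"fingers": 0, "delta_pos": [0, 0, 0.2], "yaw": 0}, {"fingers": 0, "delta_pos": [0, 0, 0.2], "yaw": 0}, {"fingers": 0, "delta_pos": [0, 0, 0.215], "yaw": 0}, {"fingers": 0, "delta_pos": [0, 0, 0.225], "yaw": 0}, {"fingers": 0, "delta_pos": [-0.002, 0, 0.233], "yaw": 0}, {"fingers": 0, "delta_pos": [-0.004, 0, 0.241], "yaw": 0}, {"fingers": 0, "delta_pos": [-0.006, 0, 0.249], "yaw": 0}, {"fingers": 0, "delta_pos": [-0.008, 0, 0.257], "yaw": 0}, {"fingers": 0, "delta_pos": [-0.008, 0, 0.264], "yaw": 0}]'

```text
clock: 5.4
eef_pos: [0.4844, -0.2467, 0.1246]
tool_rot: [0.999, 0.044, 0.003, 0.001]
ft_force: [1.1, 2.0, 8.8]
grip_width: -0.0001
grasp_force: 4.5
```

Request:
jog_arm --deltas '[{"fingers": 0, "delta_pos": [0, 0, 0.004], "yaw": 0}]'

```text
clock: 5.5
eef_pos: [0.4843, -0.2467, 0.1234]
tool_rot: [0.999, 0.044, 0.003, 0.001]
ft_force: [1.8, 0.8, 9.5]
grip_width: 0.0002
grasp_force: 4.6
```

Request:
jog_arm --deltas '[{"fingers": 0, "delta_pos": [0, 0, 0.004], "yaw": 0}]'

```text
clock: 5.6
eef_pos: [0.4844, -0.2467, 0.1223]
tool_rot: [0.999, 0.044, 0.003, 0.001]
ft_force: [-0.1, 0.9, 9.3]
grip_width: -0.0
grasp_force: 4.6
```

Request:
jog_arm --deltas '[{"fingers": 0, "delta_pos": [0, 0, 0.004], "yaw": 0}]'

```text
clock: 5.7
eef_pos: [0.4844, -0.2467, 0.1212]
tool_rot: [0.999, 0.044, 0.003, 0.001]
ft_force: [-0.4, 0.7, 9.8]
grip_width: -0.0004
grasp_force: 4.8
```

Request:
jog_arm --deltas '[{"fingers": 0, "delta_pos": [0, 0, 0.003], "yaw": 0}]'

```text
clock: 5.8
eef_pos: [0.4844, -0.2467, 0.1204]
tool_rot: [0.999, 0.044, 0.003, 0.001]
ft_force: [-1.0, 1.9, 13.1]
grip_width: 0.0
grasp_force: 6.7
```

Request:
jog_arm --deltas '[{"fingers": 0, "delta_pos": [0, 0, 0.003], "yaw": 0}]'

```text
clock: 5.9
eef_pos: [0.4845, -0.2469, 0.1202]
tool_rot: [0.999, 0.044, 0.003, 0.001]
ft_force: [-2.8, 2.6, 17.1]
grip_width: -0.0003
grasp_force: 8.5
```

Request:
jog_arm --deltas '[{"fingers": 0, "delta_pos": [0, 0, 0.002], "yaw": 0}]'

```text
clock: 6.0
eef_pos: [0.4845, -0.2471, 0.1201]
tool_rot: [0.999, 0.044, 0.004, 0.002]
ft_force: [-2.5, 2.0, 18.8]
grip_width: 0.0001
grasp_force: 9.2
```

Request:
jog_arm --deltas '[{"fingers": 0, "delta_pos": [0, 0, 0.003], "yaw": 0}]'

```text
clock: 6.1
eef_pos: [0.4847, -0.2472, 0.1199]
tool_rot: [0.999, 0.044, 0.004, 0.002]
ft_force: [-4.5, 1.9, 23.5]
grip_width: -0.0003
grasp_force: 11.5
```

Request:
jog_arm --deltas '[{"fingers": 0, "delta_pos": [0, 0, -0.02], "yaw": 0}, {"fingers": 0, "delta_pos": [0, 0, -0.04], "yaw": 0}, {"fingers": 0, "delta_pos": [0, 0, -0.06], "yaw": 0}]'

```text
clock: 6.4
eef_pos: [0.4835, -0.2466, 0.135]
tool_rot: [0.999, 0.044, 0.002, 0.001]
ft_force: [-0.1, -0.4, 0.4]
grip_width: 0.0
grasp_force: 0.0
```

Request:
jog_arm --deltas '[{"fingers": 1, "delta_pos": [0, 0, -0.1], "yaw": 0}, {"fingers": 1, "delta_pos": [0, 0, -0.2], "yaw": 0}, {"fingers": 1, "delta_pos": [0, 0, -0.2], "yaw": 0}, {"fingers": 1, "delta_pos": [0, 0, -0.2], "yaw": 0}]'

```text
clock: 6.8
eef_pos: [0.4824, -0.2464, 0.1936]
tool_rot: [0.999, 0.044, 0.001, 0.001]
ft_force: [0.0, -0.1, -0.7]
grip_width: 0.0579
grasp_force: 0.0
```

```bash
python3 - <<'E'
from h import *
for n in('wrist','side'):
  c=cam(n); P=cloud(c); Z=P[...,2]; save(c,n+'2.png')
  for b in blobs(c,(40,80,40),(90,255,255),150):
    k=b[3]&(Z>.1); print(n,b[0],b[2], np.percentile(Z[k],[5,50,95,99]).round(4) if k.sum()>20 else '')
go(.4835,-.247,.118,5.0)
im=cv2.imread('pics/side2.png')[170:300,340:500]; a=cv2.resize(im,(490,400),interpolation=2)
cv2.imwrite('pics/z2.png',a)
E
```

```text
wrist [275, 189, 96, 3, 288] [ 0.5243 -0.2429  0.1306] [0.1296 0.1306 0.1315 0.1322]
wrist [297, 220, 52, 82, 4189] [ 0.4861 -0.2464  0.1333] [0.1267 0.1333 0.1344 0.135 ]
wrist [105, 256, 78, 76, 2912] [ 0.4401 -0.1317  0.0993] [0.1    0.1002 0.101  0.3359]
side [411, 206, 22, 16, 234] [ 0.4829 -0.2438  0.1332] [0.1201 0.1332 0.1381 0.1396]
side [404, 248, 18, 17, 229] [ 0.4344 -0.1291  0.1007] [0.1003 0.102  0.104  0.1061]
side [232, 276, 34, 38, 882] [0.6723 0.1535 0.0473] 
side [0, 442, 31, 23, 423] [0.7192 0.6808 0.0555] 
at [ 0.4813 -0.2458  0.1918] head 5.04 delta [0.0075 0.0048 0.246 ] yaw 0.001 mm [ 2.2  1.5 73.8]
```

View pics/z2.png

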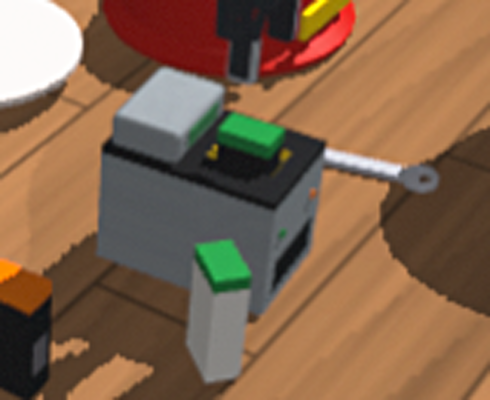

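Still held at 0.133, with the stop found firmly at 0.1205, about 13 mm below held. The step-by-step pausing near the trip point may have toggled the catch twice. I'll do one smooth, continuous press to ~20 N with an immediate release.

Request:
jog_arm --deltas '[{"fingers": 0, "delta_pos": [0.004, 0, 0.1], "yaw": 0}, {"fingers": 0, "delta_pos": [0.004, 0, 0.15], "yaw": 0}, {"fingers": 0, "delta_pos": [0.004, 0, 0.18], "yaw": 0}, {"fingers": 0, "delta_pos": [0.004, 0, 0.18], "yaw": 0}, {"fingers": 0, "delta_pos": [0.004, 0, 0.18], "yaw": 0}]'

```text
clock: 7.4
eef_pos: [0.4832, -0.246, 0.1388]
tool_rot: [0.999, 0.044, -0.0, -0.0]
ft_force: [0.0, -0.2, -0.2]
grip_width: 0.0014
grasp_force: 0.0
```

Request:
jog_arm --deltas '[{"fingers": 0, "delta_pos": [0, 0, 0.016], "yaw": 0}, {"fingers": 0, "delta_pos": [0, 0, 0.029], "yaw": 0}, {"fingers": 0, "delta_pos": [0, 0, 0.037], "yaw": 0}, {"fingers": 0, "delta_pos": [0, 0, 0.045], "yaw": 0}, {"fingers": 0, "delta_pos": [0, 0, 0.053], "yaw": 0}, {"fingers": 0, "delta_pos": [0, 0, 0.061], "yaw": 0}, {"fingers": 0, "delta_pos": [0, 0, 0.069], "yaw": 0}, {"fingers": 0, "delta_pos": [0, 0, 0.076], "yaw": 0}, {"fingers": 0, "delta_pos": [0, 0, 0.04], "yaw": 0}, {"fingers": 0, "delta_pos": [0, 0, 0.0], "yaw": 0}]'

```text
clock: 8.4
eef_pos: [0.4834, -0.2462, 0.1399]
tool_rot: [0.999, 0.044, 0.0, 0.0]
ft_force: [-0.4, -0.3, -0.9]
grip_width: -0.0
grasp_force: 0.0
```

Request:
jog_arm --deltas '[{"fingers": 0, "delta_pos": [0, 0, 0.02], "yaw": 0}, {"fingers": 0, "delta_pos": [0, 0, 0.03], "yaw": 0}, {"fingers": 0, "delta_pos": [0, 0, 0.037], "yaw": 0}, {"fingers": 0, "delta_pos": [0, 0, 0.045], "yaw": 0}, {"fingers": 0, "delta_pos": [0, 0, 0.05], "yaw": 0}, {"fingers": 0, "delta_pos": [0, 0, 0.05], "yaw": 0}]'

```text
clock: 9.0
eef_pos: [0.484, -0.2467, 0.1243]
tool_rot: [0.999, 0.044, 0.001, 0.001]
ft_force: [-0.5, -0.5, 8.4]
grip_width: -0.0002
grasp_force: 4.1
```

```bash
python3 - <<'E'
from h import *
o=bot.get_obs(); print(o['ft_force'].round(2),o['ft_torque'].round(3),o['eef_pos'].round(4))
E
```

```text
[-0.49 -0.46  8.37] [-0.202  0.028 -0.019] [ 0.484  -0.2467  0.1243]
```

Request:
jog_arm --deltas '[{"fingers": 0, "delta_pos": [0, 0, 0.008], "yaw": 0}, {"fingers": 0, "delta_pos": [0, 0, 0.016], "yaw": 0}, {"fingers": 0, "delta_pos": [0, 0, 0.023], "yaw": 0}, {"fingers": 0, "delta_pos": [0, 0, 0.026], "yaw": 0}]'

```text
clock: 9.4
eef_pos: [0.4846, -0.2474, 0.1195]
tool_rot: [0.999, 0.044, 0.002, 0.002]
ft_force: [-5.1, 1.5, 24.6]
grip_width: 0.0002
grasp_force: 12.1
```

```bash
python3 - <<'E'
from h import *
o=bot.get_obs(); print(o['ft_force'].round(2),o['ft_torque'].round(3),o['eef_pos'].round(4),o['grip_width'])
c=cam('side'); P=cloud(c); Z=P[...,2]
for b in blobs(c,(40,80,40),(90,255,255),100)[:2]: print(b[0],b[2],np.percentile(Z[b[3]],[5,25,50,75,95]).round(4))
cv2.imwrite('pics/z3.png',cv2.resize(c['image'][140:290,340:520,::-1],(720,600),interpolation=2))
c=cam('wrist'); save(c,'w3.png'); P=cloud(c)
for b in blobs(c,(40,80,40),(90,255,255),100): print(b[0],b[2])
o=bot.get_obs(); print(o['ft_force'].round(2),o['ft_torque'].round(3),o['eef_pos'].round(4),o['grip_width'])
E
```

```text
[-5.1   1.52 24.6 ] [0.136 1.158 0.005] [ 0.4846 -0.2474  0.1195] 0.00023914642309000973
[410, 211, 23, 16, 181] [ 0.4763 -0.2409  0.1177] [0.1087 0.1125 0.1177 0.1207 0.1231]
[404, 248, 18, 17, 227] [ 0.4344 -0.1295  0.1003] [0.0913 0.0981 0.1003 0.1022 0.1037]
[250, 230, 146, 5, 636] [ 0.5243 -0.2406  0.1305]
[287, 259, 72, 70, 3486] [ 0.5    -0.2461  0.1182]
[26, 310, 108, 101, 5397] [ 0.4417 -0.133   0.0993]
[-1.11 -0.65 10.38] [-0.058  0.272 -0.005] [ 0.4841 -0.2469  0.1181] 0.00024934810418474274
```

View pics/z3.png

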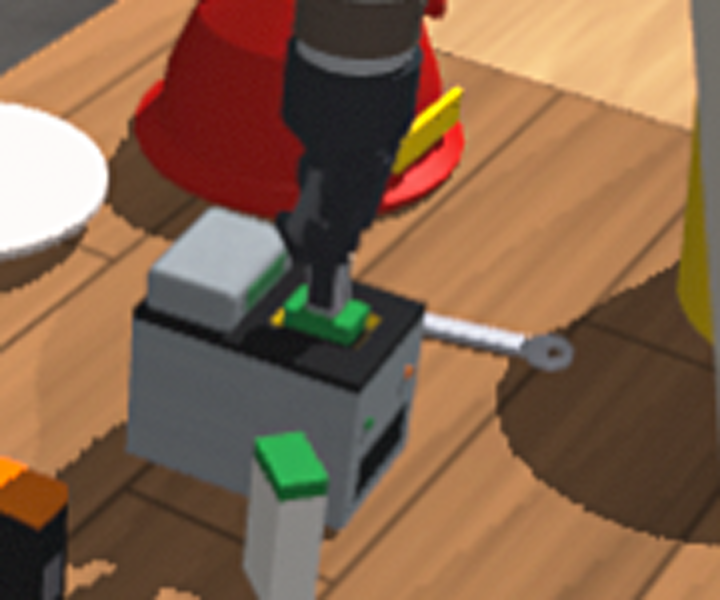

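View pics/w3.png

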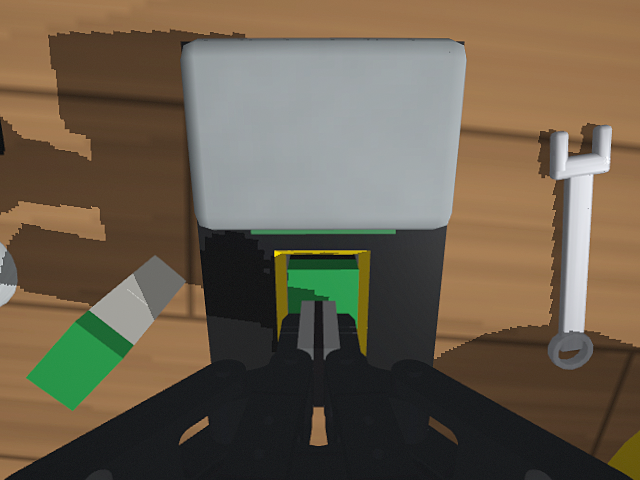

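That explains it: while holding, the force fell from 24.6 to 10.4 N and the battery sank past the snag to 0.118. So 0.1205 was a jam rather than the stop, with the cap at about (320,285) in the bay. Continuing down.

Request:
jog_arm --deltas '[{"fingers": 0, "delta_pos": [0, 0, 0.004], "yaw": 0}]'

```text
clock: 9.6
eef_pos: [0.4841, -0.247, 0.1168]
tool_rot: [0.999, 0.044, 0.001, 0.001]
ft_force: [-3.8, -0.6, 19.3]
grip_width: -0.0004
grasp_force: 9.8
```

Request:
jog_arm --deltas '[{"fingers": 0, "delta_pos": [0, 0, 0.004], "yaw": 0}]'

```text
clock: 9.7
eef_pos: [0.4844, -0.2472, 0.1165]
tool_rot: [0.999, 0.044, 0.002, 0.002]
ft_force: [-4.9, 1.1, 24.2]
grip_width: 0.0
grasp_force: 12.0
```

Request:
jog_arm --deltas '[{"fingers": 0, "delta_pos": [0, 0, 0.004], "yaw": 0}]'

```text
clock: 9.8
eef_pos: [0.4847, -0.2474, 0.1163]
tool_rot: [0.999, 0.044, 0.002, 0.002]
ft_force: [-6.0, 1.3, 28.8]
grip_width: 0.0002
grasp_force: 14.3
```

Request:
jog_arm --deltas '[{"fingers": 0, "delta_pos": [0, 0, -0.02], "yaw": 0}, {"fingers": 0, "delta_pos": [0, 0, -0.04], "yaw": 0}, {"fingers": 0, "delta_pos": [0, 0, -0.07], "yaw": 0}, {"fingers": 0, "delta_pos": [0, 0, -0.085], "yaw": 0}]'

```text
clock: 10.2
eef_pos: [0.483, -0.246, 0.138]
tool_rot: [0.999, 0.044, -0.0, -0.0]
ft_force: [-1.5, -0.5, 4.0]
grip_width: -0.0002
grasp_force: 2.4
```

It is pushing the fingers at 0.138, so the catch has let go. I'll back off and open.

Request:
jog_arm --deltas '[{"fingers": 0, "delta_pos": [0, 0, -0.03], "yaw": 0}, {"fingers": 0, "delta_pos": [0, 0, -0.06], "yaw": 0}, {"fingers": 1, "delta_pos": [0, 0, -0.18], "yaw": 0}, {"fingers": 1, "delta_pos": [0, 0, -0.22], "yaw": 0}, {"fingers": 1, "delta_pos": [0, 0, -0.22], "yaw": 0}, {"fingers": 1, "delta_pos": [0, 0, -0.22], "yaw": 0}, {"fingers": 1, "delta_pos": [0, 0, -0.22], "yaw": 0}]'

```text
clock: 10.9
eef_pos: [0.4823, -0.2456, 0.2024]
tool_rot: [0.999, 0.044, -0.001, -0.001]
ft_force: [-0.1, -0.2, -0.5]
grip_width: 0.0723
grasp_force: 0.0
```

```bash
python3 - <<'E'
from h import *
c=cam('wrist'); P=cloud(c); Z=P[...,2]
for b in blobs(c,(40,80,40),(90,255,255),300):
    k=b[3]&(Z>.14); print(b[0],b[2], *(rect(P,k) if k.sum()>20 else ()))
go(.4835,-.247,.117,5.0); go(.455,.236,.3,-18.6)
E
```

```text
[298, 224, 55, 85, 4539] [ 0.486  -0.2465  0.1506] [ 0.5102 -0.2444] [99.1 28. ] 5.2
[113, 251, 76, 74, 2729] [ 0.44   -0.1316  0.0993]
at [ 0.4823 -0.2455  0.2024] head 5.05 delta [0.0044 0.0057 0.2846] yaw 0.001 mm [ 1.3  1.7 85.4]
at [ 0.4823 -0.2455  0.2024] head 5.05 delta [ 0.0497 -1.6075 -0.3228] yaw 0.5255 mm [  14.9 -482.2  -96.8]
```

Request:
jog_arm --deltas '[{"fingers": 1, "delta_pos": [0.007, 0.003, 0.0], "yaw": 0}, {"fingers": 1, "delta_pos": [0.007, 0.003, 0.1], "yaw": 0}, {"fingers": 1, "delta_pos": [0.007, 0.003, 0.2], "yaw": 0}, {"fingers": 1, "delta_pos": [0.007, 0.003, 0.26], "yaw": 0}, {"fingers": 1, "delta_pos": [0.007, 0.003, 0.283], "yaw": 0}, {"fingers": 1, "delta_pos": [0.007, 0.003, 0.283], "yaw": 0}, {"fingers": 0, "delta_pos": [0.007, 0.003, 0.283], "yaw": 0}, {"fingers": 0, "delta_pos": [0.007, 0.003, 0.283], "yaw": 0}, {"fingers": 0, "delta_pos": [0.007, 0.003, 0.283], "yaw": 0}, {"fingers": 0, "delta_pos": [0.007, 0.003, 0.283], "yaw": 0}, {"fingers": 0, "delta_pos": [0.007, 0.003, 0.283], "yaw": 0}]'

```text
clock: 12.05
eef_pos: [0.4859, -0.2471, 0.12]
tool_rot: [0.999, 0.044, 0.001, 0.0]
ft_force: [0.4, -0.1, 3.0]
grip_width: 0.0272
grasp_force: 62.6
```

Request:
jog_arm --deltas '[{"fingers": 0, "delta_pos": [0, 0, -0.03], "yaw": 0}, {"fingers": 0, "delta_pos": [0, 0, -0.06], "yaw": 0}, {"fingers": 0, "delta_pos": [0, 0, -0.1], "yaw": 0}, {"fingers": 0, "delta_pos": [0, 0, -0.14], "yaw": 0}]'

```text
clock: 12.45
eef_pos: [0.4852, -0.2465, 0.162]
tool_rot: [0.999, 0.044, -0.0, -0.0]
ft_force: [0.4, 0.1, -3.5]
grip_width: 0.0272
grasp_force: 62.0
```

Request:
jog_arm --deltas '[{"fingers": 0, "delta_pos": [0, -0.1, -0.1], "yaw": 0}, {"fingers": 0, "delta_pos": [0, -0.25, -0.25], "yaw": 0}, {"fingers": 0, "delta_pos": [0, -0.4, -0.35], "yaw": 0}, {"fingers": 0, "delta_pos": [0, -0.6, -0.35], "yaw": 0}, {"fingers": 0, "delta_pos": [0, -0.75, -0.35], "yaw": 0}, {"fingers": 0, "delta_pos": [0, -0.9, -0.35], "yaw": 0}, {"fingers": 0, "delta_pos": [0, -1, -0.35], "yaw": 0}]'

```text
clock: 13.15
eef_pos: [0.4589, 0.0484, 0.2676]
tool_rot: [0.999, 0.05, 0.001, -0.003]
ft_force: [1.1, 0.0, -2.4]
grip_width: 0.0272
grasp_force: 63.1
```

```bash
python3 - <<'E'
from h import *
print(bot.get_obs()['joint_pos']); go(.4406,.266,.26,-18.6)
c=cam('wrist'); save(c,'w4.png'); P=cloud(c)
for b in blobs(c,(0,130,60),(5,255,255),3000): print(b[0],b[2])
X,Y,Z=P[...,0],P[...,1],P[...,2]; hsv=cv2.cvtColor(c['image'],cv2.COLOR_RGB2HSV); m=cv2.inRange(hsv,(0,130,60),(5,255,255))>0
k=m&(abs(Z-.054)<.004); print(k.sum(),*rect(P,k))
E
```

```text
[ 0.10092114  0.14907846 -0.01496418  1.40500582  0.0063847   3.14167036]
at [0.4589 0.0484 0.2676] head 5.78 delta [ 0.0123 -0.7276  0.03  ] yaw 0.5417 mm [   3.7 -218.3    9. ]
[0, 1, 232, 285, 40113] [0.4888 0.27   0.0055]
8055 [0.486 0.25 ] [206.7 157.8] -18.6
```

Request:
jog_arm --deltas '[{"fingers": 0, "delta_pos": [0, 0, 0], "yaw": -0.19}, {"fingers": 0, "delta_pos": [0, -0.1, 0], "yaw": -0.38}, {"fingers": 0, "delta_pos": [0, -0.2, 0], "yaw": -0.57}, {"fingers": 0, "delta_pos": [0, -0.35, 0], "yaw": -0.76}, {"fingers": 0, "delta_pos": [0, -0.5, 0], "yaw": -0.95}, {"fingers": 0, "delta_pos": [0, -0.6, 0], "yaw": -1}, {"fingers": 0, "delta_pos": [0, -0.6, 0], "yaw": -1}, {"fingers": 0, "delta_pos": [0, -0.6, 0], "yaw": -1}]'

```text
clock: 14.0
eef_pos: [0.442, 0.2251, 0.2675]
tool_rot: [0.904, 0.427, 0.001, -0.002]
ft_force: [-0.2, -0.7, -2.4]
grip_width: 0.0267
grasp_force: 63.2
```

```bash
python3 - <<'E'
from h import *
print(bot.get_obs()['joint_pos']); go(.4406,.267,.16,71.4)
E
```

```text
[0.46835244 0.21863381 0.0704813  1.42093445 0.00446341 2.72683105]
at [0.442  0.2251 0.2675] head 50.6 delta [ 0.1038 -0.0909  0.359 ] yaw -0.4623 mm [ 31.2 -27.3 107.7]
```

Request:
jog_arm --deltas '[{"fingers": 0, "delta_pos": [0.104, -0.091, 0], "yaw": -0.19}, {"fingers": 0, "delta_pos": [0.104, -0.091, 0.1], "yaw": -0.38}, {"fingers": 0, "delta_pos": [0.104, -0.091, 0.2], "yaw": -0.462}, {"fingers": 0, "delta_pos": [0.104, -0.091, 0.35], "yaw": -0.462}, {"fingers": 0, "delta_pos": [0.104, -0.091, 0.48], "yaw": -0.462}, {"fingers": 0, "delta_pos": [0.104, -0.091, 0.56], "yaw": -0.462}, {"fingers": 0, "delta_pos": [0.104, -0.091, 0.6], "yaw": -0.462}, {"fingers": 0, "delta_pos": [0.104, -0.091, 0.615], "yaw": -0.462}, {"fingers": 0, "delta_pos": [0.104, -0.091, 0.625], "yaw": -0.462}, {"fingers": 0, "delta_pos": [0.104, -0.091, 0.63], "yaw": -0.462}]'

```text
clock: 15.0
eef_pos: [0.4422, 0.2676, 0.0796]
tool_rot: [0.813, 0.583, 0.003, -0.002]
ft_force: [0.1, -0.2, -2.9]
grip_width: 0.0273
grasp_force: 63.1
```

```bash
python3 - <<'E'
from h import *
go(.4406,.267,.0744,71.4)
c=cam('side'); cv2.imwrite('pics/s5.png',cv2.resize(c['image'][260:460,180:400,::-1],(660,600)))
E
```

```text
at [0.4422 0.2676 0.0796] head 71.29 delta [-0.0037 -0.0043  0.0174] yaw -0.0025 mm [-1.1 -1.3  5.2]
```

View pics/s5.png

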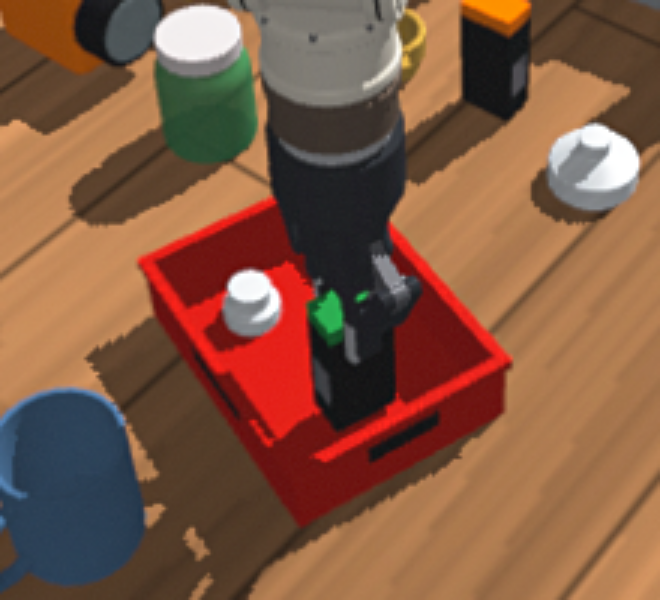

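The crop shows the green-capped battery above the crate's free half, around (350,370), clear of the adapter at (250,300) and of the walls. Lowering the last 5 mm.

Request:
jog_arm --deltas '[{"fingers": 0, "delta_pos": [0, 0, 0.007], "yaw": 0}, {"fingers": 0, "delta_pos": [0, 0, 0.013], "yaw": 0}, {"fingers": 0, "delta_pos": [0, 0, 0.016], "yaw": 0}, {"fingers": 0, "delta_pos": [0, 0, 0.016], "yaw": 0}]'

```text
clock: 15.45
eef_pos: [0.4416, 0.2678, 0.075]
tool_rot: [0.812, 0.583, 0.002, -0.002]
ft_force: [-1.3, -0.2, 4.8]
grip_width: 0.0273
grasp_force: 64.2
```

Request:
jog_arm --deltas '[{"fingers": 1, "delta_pos": [0, 0, 0], "yaw": 0}, {"fingers": 1, "delta_pos": [0, 0, 0], "yaw": 0}, {"fingers": 1, "delta_pos": [0, 0, 0], "yaw": 0}, {"fingers": 1, "delta_pos": [0, 0, 0], "yaw": 0}, {"fingers": 1, "delta_pos": [0, 0, 0], "yaw": 0}, {"fingers": 1, "delta_pos": [0, 0, -0.06], "yaw": 0}, {"fingers": 1, "delta_pos": [0, 0, -0.2], "yaw": 0}, {"fingers": 1, "delta_pos": [0, 0, -0.35], "yaw": 0}, {"fingers": 1, "delta_pos": [0, 0, -0.5], "yaw": 0}, {"fingers": 1, "delta_pos": [0, 0, -0.5], "yaw": 0}]'

```text
clock: 16.45
eef_pos: [0.4444, 0.2685, 0.2305]
tool_rot: [0.812, 0.583, 0.008, -0.002]
ft_force: [-0.1, 0.0, 0.7]
grip_width: 0.0856
grasp_force: 0.0
```

```bash
python3 - <<'E'
from h import *
c=cam('side'); P=cloud(c)
for b in blobs(c,(40,80,40),(90,255,255),100): 
    Z=P[...,2][b[3]]; print(b[0],b[2],np.percentile(Z,[50,95]))
go(.515,-.0244,.24,10)
E
```

```text
[580, 97, 14, 41, 209] [ 0.4956 -1.9875 -0.2417] [-0.24171554 -0.15108425]
[404, 248, 18, 17, 231] [ 0.4336 -0.1297  0.1004] [0.10042794 0.10360165]
[232, 276, 34, 38, 881] [0.6724 0.1537 0.047 ] [0.04713762 0.07878713]
[282, 353, 29, 25, 439] [0.4382 0.2676 0.1044] [0.10442649 0.10765121]
[0, 442, 31, 23, 423] [0.7193 0.681  0.0552] [0.05541571 0.07334702]
at [0.4431 0.2677 0.2272] head 71.32 delta [-0.845   0.5391 -0.0503] yaw 1.3627 mm [-253.5  161.7  -15.1]
```

Request:
jog_arm --deltas '[{"fingers": 1, "delta_pos": [-0.1, 0.06, -0.05], "yaw": 0.15}, {"fingers": 1, "delta_pos": [-0.22, 0.14, -0.05], "yaw": 0.3}, {"fingers": 1, "delta_pos": [-0.35, 0.22, -0.05], "yaw": 0.45}, {"fingers": 1, "delta_pos": [-0.5, 0.31, -0.05], "yaw": 0.6}, {"fingers": 1, "delta_pos": [-0.63, 0.4, -0.05], "yaw": 0.75}, {"fingers": 1, "delta_pos": [-0.75, 0.48, -0.05], "yaw": 0.9}, {"fingers": 1, "delta_pos": [-0.845, 0.54, -0.05], "yaw": 1}, {"fingers": 1, "delta_pos": [-0.845, 0.54, -0.05], "yaw": 1}, {"fingers": 1, "delta_pos": [-0.845, 0.54, -0.05], "yaw": 1}]'

```text
clock: 17.4
eef_pos: [0.5124, -0.0263, 0.2352]
tool_rot: [0.974, 0.227, -0.001, -0.003]
ft_force: [-0.4, -0.2, -0.8]
grip_width: 0.0856
grasp_force: 0.0
```

```bash
python3 - <<'E'
from h import *
c=cam('wrist'); P=cloud(c); Z=P[...,2]; print(bot.get_obs()['joint_pos'][[0,5]])
for b in blobs(c,(6,130,80),(19,255,255),300):
    k=b[3]&(abs(Z-.1)<.003)
    if k.sum()>100: print(b[0],b[2],k.sum(),*rect(P,k))
go(.5446,-.0244,.07,0)
E
```

```text
[-0.05288329  2.62912373]
[306, 150, 87, 74, 2672] [ 0.5471 -0.0217  0.0996] 2452 [ 0.5454 -0.0218] [44.3 28.3] 1.4
at [ 0.5124 -0.0254  0.2355] head 26.33 delta [0.0978 0.0482 0.5514] yaw 0.5852 mm [ 29.3  14.5 165.4]
```

Request:
jog_arm --deltas '[{"fingers": 1, "delta_pos": [0.104, 0.039, 0], "yaw": 0.19}, {"fingers": 1, "delta_pos": [0.104, 0.039, 0.05], "yaw": 0.38}, {"fingers": 1, "delta_pos": [0.104, 0.039, 0.15], "yaw": 0.554}, {"fingers": 1, "delta_pos": [0.104, 0.039, 0.25], "yaw": 0.554}, {"fingers": 1, "delta_pos": [0.104, 0.039, 0.25], "yaw": 0.554}, {"fingers": 1, "delta_pos": [0.104, 0.039, 0.25], "yaw": 0.554}]'

```text
clock: 18.05
eef_pos: [0.5457, -0.0206, 0.1617]
tool_rot: [1.0, 0.013, -0.001, -0.003]
ft_force: [-0.1, -0.2, 0.9]
grip_width: 0.0856
grasp_force: 0.0
```

```bash
python3 - <<'E'
from h import *
go(.5454,-.022,.0694,1.4)
E
```

```text
at [ 0.5457 -0.0206  0.1617] head 1.53 delta [-0.0005  0.0063  0.3078] yaw 0.003 mm [-0.2  1.9 92.3]
```

Request:
jog_arm --deltas '[{"fingers": 1, "delta_pos": [0, 0.006, 0.1], "yaw": 0}, {"fingers": 1, "delta_pos": [0, 0.006, 0.2], "yaw": 0}, {"fingers": 1, "delta_pos": [0, 0.006, 0.28], "yaw": 0}, {"fingers": 1, "delta_pos": [0, 0.006, 0.308], "yaw": 0}, {"fingers": 1, "delta_pos": [0, 0.006, 0.308], "yaw": 0}, {"fingers": 0, "delta_pos": [0, 0.006, 0.308], "yaw": 0}, {"fingers": 0, "delta_pos": [0, 0.006, 0.308], "yaw": 0}, {"fingers": 0, "delta_pos": [0, 0.006, 0.308], "yaw": 0}, {"fingers": 0, "delta_pos": [0, 0.006, 0.308], "yaw": 0}, {"fingers": 0, "delta_pos": [0, 0.006, 0.308], "yaw": 0}]'

```text
clock: 19.05
eef_pos: [0.5474, -0.0233, 0.0706]
tool_rot: [1.0, 0.012, 0.001, -0.002]
ft_force: [0.7, 0.3, 4.5]
grip_width: 0.0276
grasp_force: 60.3
```

Request:
jog_arm --deltas '[{"fingers": 0, "delta_pos": [0, 0, -0.1], "yaw": 0}, {"fingers": 0, "delta_pos": [0, 0, -0.22], "yaw": 0}, {"fingers": 0, "delta_pos": [0, 0, -0.36], "yaw": 0}, {"fingers": 0, "delta_pos": [0, 0, -0.5], "yaw": 0}, {"fingers": 0, "delta_pos": [0, 0, -0.6], "yaw": 0}, {"fingers": 0, "delta_pos": [0, 0, -0.6], "yaw": 0}]'

```text
clock: 19.65
eef_pos: [0.5489, -0.0243, 0.2544]
tool_rot: [1.0, 0.012, 0.004, -0.002]
ft_force: [0.3, -0.4, -2.8]
grip_width: 0.027
grasp_force: 59.8
```

```bash
python3 - <<'E'
from h import *
c=cam('wrist'); P=cloud(c); Z=P[...,2]; o=bot.get_obs(); zt=o['eef_pos'][2]+.0306; print(zt)
for b in blobs(c,(6,130,80),(19,255,255),300):
    k=b[3]&(abs(Z-zt)<.006)
    if k.sum()>50: print(b[0],b[2],k.sum(),*rect(P,k))
go(.4845,-.2465,.25,5)
E
```

```text
0.2818800616074311
[275, 290, 88, 129, 10699] [ 0.552  -0.0223  0.2832] 10087 [ 0.5469 -0.0219] [45.9 29. ] 1.0
at [ 0.5476 -0.0242  0.2513] head 1.39 delta [-2.282e-01  7.356e-01 -2.000e-04] yaw -0.0803 mm [-6.850e+01  2.207e+02 -1.000e-01]
```

Request:
jog_arm --deltas '[{"fingers": 0, "delta_pos": [-0.04, 0.1, 0], "yaw": -0.08}, {"fingers": 0, "delta_pos": [-0.08, 0.25, 0], "yaw": -0.08}, {"fingers": 0, "delta_pos": [-0.12, 0.4, 0], "yaw": -0.08}, {"fingers": 0, "delta_pos": [-0.17, 0.55, 0], "yaw": -0.08}, {"fingers": 0, "delta_pos": [-0.21, 0.68, 0], "yaw": -0.08}, {"fingers": 0, "delta_pos": [-0.227, 0.737, 0], "yaw": -0.08}, {"fingers": 0, "delta_pos": [-0.227, 0.737, 0.06], "yaw": -0.08}, {"fingers": 0, "delta_pos": [-0.227, 0.737, 0.12], "yaw": -0.08}, {"fingers": 0, "delta_pos": [-0.227, 0.737, 0.15], "yaw": -0.08}, {"fingers": 0, "delta_pos": [-0.227, 0.737, 0.15], "yaw": -0.08}, {"fingers": 0, "delta_pos": [-0.227, 0.737, 0.15], "yaw": -0.08}]'

```text
clock: 20.8
eef_pos: [0.4835, -0.2462, 0.2027]
tool_rot: [0.999, 0.044, -0.001, -0.003]
ft_force: [-0.1, 0.5, -2.6]
grip_width: 0.0274
grasp_force: 60.0
```

```bash
python3 - <<'E'
from h import *
c=cam('wrist'); P=cloud(c); X,Y,Z=P[...,0],P[...,1],P[...,2]; o=bot.get_obs(); zt=o['eef_pos'][2]+.0306; print(zt)
for b in blobs(c,(6,130,80),(19,255,255),300):
    k=b[3]&(abs(Z-zt)<.006)
    if k.sum()>50: print(b[0],b[2],k.sum(),*rect(P,k))
m=(c['range_z']>0)&(Z>.1345)&(Z<.139)&(X>.48)&(X<.62)&(Y>-.34)&(Y<-.16); print('hump',m.sum(),*rect(P,m))
go(.485,-.2468,.2,5)
cv2.imwrite('pics/w6.png',c['image'][:,:,::-1])
E
```

```text
0.23410992911701195
[275, 290, 87, 129, 10702] [ 0.4868 -0.244   0.2315] 9641 [ 0.4818 -0.2441] [45.6 28.6] 4.7
hump 18307 [ 0.5436 -0.2414] [85.  80.7] -84.6
at [ 0.484  -0.2464  0.2035] head 5.02 delta [0.0032 0.0016 0.0117] yaw 0.0005 mm [1.  0.5 3.5]
```

View pics/w6.png

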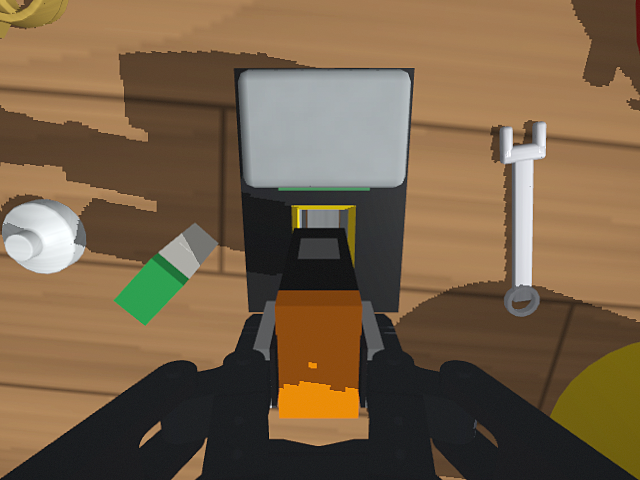

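Wrist view: the orange-cap battery is in hand with its cap centred at u≈318. The bay mouth is centred at u≈324, so the battery sits about 2 mm to the left of it. I'll correct that and enter.

Request:
jog_arm --deltas '[{"fingers": 0, "delta_pos": [0.005, 0.0067, 0], "yaw": 0}, {"fingers": 0, "delta_pos": [0.005, 0.0067, 0.03], "yaw": 0}, {"fingers": 0, "delta_pos": [0.005, 0.0067, 0.06], "yaw": 0}, {"fingers": 0, "delta_pos": [0.005, 0.0067, 0.075], "yaw": 0}, {"fingers": 0, "delta_pos": [0.005, 0.0067, 0.085], "yaw": 0}, {"fingers": 0, "delta_pos": [0.005, 0.0067, 0.095], "yaw": 0}, {"fingers": 0, "delta_pos": [0.005, 0.0067, 0.105], "yaw": 0}]'

```text
clock: 21.55
eef_pos: [0.4855, -0.2484, 0.1717]
tool_rot: [0.999, 0.044, -0.0, -0.003]
ft_force: [-0.6, 0.3, -1.1]
grip_width: 0.0269
grasp_force: 60.1
```

Request:
jog_arm --deltas '[{"fingers": 0, "delta_pos": [0, 0, 0.007], "yaw": 0}, {"fingers": 0, "delta_pos": [0, 0, 0.014], "yaw": 0}]'

```text
clock: 21.75
eef_pos: [0.4855, -0.2483, 0.1676]
tool_rot: [0.999, 0.044, -0.0, -0.003]
ft_force: [0.3, 0.4, -1.9]
grip_width: 0.027
grasp_force: 60.1
```

Request:
jog_arm --deltas '[{"fingers": 0, "delta_pos": [0, 0, 0.01], "yaw": 0}, {"fingers": 0, "delta_pos": [0, 0, 0.02], "yaw": 0}, {"fingers": 0, "delta_pos": [0, 0, 0.03], "yaw": 0}, {"fingers": 0, "delta_pos": [0, 0, 0.04], "yaw": 0}]'

```text
clock: 22.15
eef_pos: [0.4854, -0.2482, 0.1554]
tool_rot: [0.999, 0.044, -0.0, -0.003]
ft_force: [-0.1, -0.7, -3.4]
grip_width: 0.0271
grasp_force: 60.1
```

Request:
jog_arm --deltas '[{"fingers": 0, "delta_pos": [0, 0, 0.012], "yaw": 0}, {"fingers": 0, "delta_pos": [0, 0, 0.024], "yaw": 0}, {"fingers": 0, "delta_pos": [0, 0, 0.036], "yaw": 0}, {"fingers": 0, "delta_pos": [0, 0, 0.048], "yaw": 0}, {"fingers": 0, "delta_pos": [0, 0, 0.06], "yaw": 0}]'

```text
clock: 22.65
eef_pos: [0.4854, -0.2482, 0.1373]
tool_rot: [0.999, 0.044, -0.0, -0.003]
ft_force: [-0.8, 0.6, -2.5]
grip_width: 0.0271
grasp_force: 60.1
```

Request:
jog_arm --deltas '[{"fingers": 0, "delta_pos": [0, 0, 0.012], "yaw": 0}, {"fingers": 0, "delta_pos": [0, 0, 0.024], "yaw": 0}, {"fingers": 0, "delta_pos": [0, 0, 0.036], "yaw": 0}]'

```text
clock: 22.95
eef_pos: [0.4854, -0.2481, 0.1266]
tool_rot: [0.999, 0.044, -0.0, -0.003]
ft_force: [-0.2, 0.6, -2.4]
grip_width: 0.0272
grasp_force: 60.1
```

Request:
jog_arm --deltas '[{"fingers": 0, "delta_pos": [0, 0, 0.008], "yaw": 0}, {"fingers": 0, "delta_pos": [0, 0, 0.016], "yaw": 0}, {"fingers": 0, "delta_pos": [0, 0, 0.022], "yaw": 0}]'

```text
clock: 23.25
eef_pos: [0.4854, -0.2481, 0.1207]
tool_rot: [0.999, 0.044, 0.0, -0.003]
ft_force: [-1.8, 0.6, 4.7]
grip_width: 0.0273
grasp_force: 60.8
```

Request:
jog_arm --deltas '[{"fingers": 1, "delta_pos": [0, 0, 0], "yaw": 0}, {"fingers": 1, "delta_pos": [0, 0, 0], "yaw": 0}, {"fingers": 1, "delta_pos": [0, 0, 0], "yaw": 0}, {"fingers": 1, "delta_pos": [0, 0, 0], "yaw": 0}, {"fingers": 1, "delta_pos": [0, 0, 0], "yaw": 0}, {"fingers": 1, "delta_pos": [0, 0, -0.06], "yaw": 0}, {"fingers": 1, "delta_pos": [0, 0, -0.16], "yaw": 0}, {"fingers": 1, "delta_pos": [0, 0, -0.25], "yaw": 0}, {"fingers": 0, "delta_pos": [0, 0, -0.25], "yaw": 0}, {"fingers": 0, "delta_pos": [0, 0, -0.25], "yaw": 0}]'

```text
clock: 24.25
eef_pos: [0.4858, -0.2487, 0.1959]
tool_rot: [0.999, 0.044, 0.001, -0.002]
ft_force: [-0.2, 0.2, -0.0]
grip_width: 0.0589
grasp_force: 0.0
```

```bash
python3 - <<'E'
from h import *
c=cam('wrist'); P=cloud(c); Z=P[...,2]
for b in blobs(c,(6,130,80),(19,255,255),300):
    k=b[3]&(abs(Z-.15)<.004)
    if k.sum()>50: print(b[0],b[2],k.sum(),*rect(P,k),np.median(Z[k]))
go(.4840,-.2482,.156,5)
E
```

```text
[290, 233, 56, 87, 4770] [ 0.4864 -0.2459  0.1505] 4397 [ 0.4838 -0.2462] [44.8 28.1] 5.2 0.1506070144188652
at [ 0.4851 -0.2483  0.1948] head 4.99 delta [-3.700e-03  1.000e-04  1.294e-01] yaw -0.0002 mm [-1.1  0.  38.8]
```

Request:
jog_arm --deltas '[{"fingers": 0, "delta_pos": [-0.005, 0, 0.06], "yaw": 0}, {"fingers": 0, "delta_pos": [-0.005, 0, 0.12], "yaw": 0}, {"fingers": 0, "delta_pos": [-0.005, 0, 0.13], "yaw": 0}, {"fingers": 0, "delta_pos": [-0.005, 0, 0.14], "yaw": 0}, {"fingers": 0, "delta_pos": [-0.005, 0, 0.15], "yaw": 0}, {"fingers": 0, "delta_pos": [-0.006, 0, 0.16], "yaw": 0}, {"fingers": 0, "delta_pos": [-0.007, 0, 0.17], "yaw": 0}, {"fingers": 0, "delta_pos": [-0.008, 0, 0.18], "yaw": 0}]'

```text
clock: 25.1
eef_pos: [0.4839, -0.2487, 0.1426]
tool_rot: [0.999, 0.044, 0.001, -0.002]
ft_force: [-0.5, 0.9, 5.9]
grip_width: 0.0003
grasp_force: 3.1
```

Request:
jog_arm --deltas '[{"fingers": 0, "delta_pos": [0, 0, 0.008], "yaw": 0}, {"fingers": 0, "delta_pos": [0, 0, 0.016], "yaw": 0}, {"fingers": 0, "delta_pos": [0, 0, 0.024], "yaw": 0}, {"fingers": 0, "delta_pos": [0, 0, 0.032], "yaw": 0}]'

```text
clock: 25.5
eef_pos: [0.484, -0.2488, 0.1334]
tool_rot: [0.999, 0.044, 0.001, -0.002]
ft_force: [-1.8, 1.4, 8.1]
grip_width: -0.0004
grasp_force: 4.0
```

Request:
jog_arm --deltas '[{"fingers": 0, "delta_pos": [0, 0, 0.007], "yaw": 0}, {"fingers": 0, "delta_pos": [0, 0, 0.014], "yaw": 0}, {"fingers": 0, "delta_pos": [0, 0, 0.021], "yaw": 0}]'

```text
clock: 25.8
eef_pos: [0.4841, -0.2488, 0.1274]
tool_rot: [0.999, 0.044, 0.002, -0.002]
ft_force: [-2.5, 0.7, 9.4]
grip_width: 0.0003
grasp_force: 4.6
```

Request:
jog_arm --deltas '[{"fingers": 0, "delta_pos": [0, 0, 0.005], "yaw": 0}, {"fingers": 0, "delta_pos": [0, 0, 0.01], "yaw": 0}]'

```text
clock: 26.0
eef_pos: [0.4842, -0.2488, 0.1245]
tool_rot: [0.999, 0.044, 0.002, -0.002]
ft_force: [-1.5, 0.8, 9.7]
grip_width: -0.0
grasp_force: 4.8
```

Request:
jog_arm --deltas '[{"fingers": 0, "delta_pos": [0, 0, 0.005], "yaw": 0}]'

```text
clock: 26.1
eef_pos: [0.4842, -0.2489, 0.1231]
tool_rot: [0.999, 0.044, 0.002, -0.002]
ft_force: [-1.5, 0.9, 9.7]
grip_width: -0.0
grasp_force: 4.9
```

Request:
jog_arm --deltas '[{"fingers": 0, "delta_pos": [0, 0, 0.004], "yaw": 0}]'

```text
clock: 26.2
eef_pos: [0.4842, -0.2489, 0.1219]
tool_rot: [0.999, 0.044, 0.002, -0.002]
ft_force: [-2.1, 0.8, 10.1]
grip_width: -0.0003
grasp_force: 5.0
```

Request:
jog_arm --deltas '[{"fingers": 0, "delta_pos": [0, 0, 0.004], "yaw": 0}]'

```text
clock: 26.3
eef_pos: [0.4842, -0.2489, 0.1208]
tool_rot: [0.999, 0.044, 0.002, -0.002]
ft_force: [-3.0, 0.7, 11.3]
grip_width: 0.0003
grasp_force: 5.8
```

Request:
jog_arm --deltas '[{"fingers": 0, "delta_pos": [0, 0, 0.004], "yaw": 0}]'

```text
clock: 26.4
eef_pos: [0.4844, -0.2491, 0.1204]
tool_rot: [0.999, 0.044, 0.002, -0.001]
ft_force: [-3.5, 1.3, 18.2]
grip_width: -0.0002
grasp_force: 9.0
```

Request:
jog_arm --deltas '[{"fingers": 0, "delta_pos": [0, 0, 0.003], "yaw": 0}]'

```text
clock: 26.5
eef_pos: [0.4847, -0.2494, 0.1202]
tool_rot: [0.999, 0.043, 0.003, -0.001]
ft_force: [-3.3, 1.4, 20.6]
grip_width: -0.0002
grasp_force: 10.1
```

Request:
jog_arm --deltas '[{"fingers": 0, "delta_pos": [0, 0, 0.003], "yaw": 0}]'

```text
clock: 26.6
eef_pos: [0.485, -0.2496, 0.1201]
tool_rot: [0.999, 0.043, 0.003, -0.0]
ft_force: [-5.0, 0.9, 23.9]
grip_width: 0.0001
grasp_force: 11.8
```

Same notch at 0.1205 as before, which yielded at about 25 N. I'll ease slightly further.

Request:
jog_arm --deltas '[{"fingers": 0, "delta_pos": [0, 0, 0.001], "yaw": 0}]'

```text
clock: 26.7
eef_pos: [0.4852, -0.2497, 0.1201]
tool_rot: [0.999, 0.043, 0.003, -0.0]
ft_force: [-4.4, 0.8, 22.7]
grip_width: -0.0002
grasp_force: 11.3
```

Request:
jog_arm --deltas '[{"fingers": 0, "delta_pos": [0, 0, -0.02], "yaw": 0}, {"fingers": 0, "delta_pos": [0, 0, -0.04], "yaw": 0}, {"fingers": 0, "delta_pos": [0, 0, -0.06], "yaw": 0}, {"fingers": 0, "delta_pos": [0, 0, -0.08], "yaw": 0}]'

```text
clock: 27.1
eef_pos: [0.4837, -0.2486, 0.1405]
tool_rot: [0.999, 0.044, 0.001, -0.002]
ft_force: [-0.1, -0.6, 3.3]
grip_width: 0.0001
grasp_force: 1.6
```

The battery is still up (3 N against the fingers), so the notch has to be passed. Pressing again a little firmer, well below 40 N.

Request:
jog_arm --deltas '[{"fingers": 0, "delta_pos": [0, 0.004, 0.01], "yaw": 0}, {"fingers": 0, "delta_pos": [0, 0.0, 0.02], "yaw": 0}, {"fingers": 0, "delta_pos": [0, -0.002, 0.03], "yaw": 0}, {"fingers": 0, "delta_pos": [0, -0.004, 0.04], "yaw": 0}, {"fingers": 0, "delta_pos": [0, -0.004, 0.05], "yaw": 0}, {"fingers": 0, "delta_pos": [0, -0.004, 0.058], "yaw": 0}, {"fingers": 0, "delta_pos": [0, -0.004, 0.066], "yaw": 0}, {"fingers": 0, "delta_pos": [0, -0.004, 0.073], "yaw": 0}, {"fingers": 0, "delta_pos": [0, -0.004, 0.08], "yaw": 0}]'

```text
clock: 28.0
eef_pos: [0.4847, -0.2489, 0.1195]
tool_rot: [0.999, 0.043, 0.003, -0.0]
ft_force: [-5.3, 1.1, 29.0]
grip_width: 0.0002
grasp_force: 14.3
```

Request:
jog_arm --deltas '[{"fingers": 0, "delta_pos": [0, 0, 0.002], "yaw": 0}]'

```text
clock: 28.1
eef_pos: [0.4845, -0.2484, 0.118]
tool_rot: [0.999, 0.043, 0.002, -0.001]
ft_force: [-3.1, -0.6, 11.1]
grip_width: 0.0003
grasp_force: 5.9
```

Through. On to the final stop.

Request:
jog_arm --deltas '[{"fingers": 0, "delta_pos": [0, 0, 0.004], "yaw": 0}]'

```text
clock: 28.2
eef_pos: [0.4842, -0.2485, 0.1167]
tool_rot: [0.999, 0.043, 0.002, -0.001]
ft_force: [-4.3, 0.0, 22.2]
grip_width: -0.0003
grasp_force: 10.9
```

Request:
jog_arm --deltas '[{"fingers": 0, "delta_pos": [0, 0, 0.002], "yaw": 0}]'

```text
clock: 28.3
eef_pos: [0.4845, -0.2487, 0.1167]
tool_rot: [0.999, 0.043, 0.002, -0.0]
ft_force: [-4.3, 1.2, 22.4]
grip_width: -0.0004
grasp_force: 11.0
```

Firm stop. Letting go.

Request:
jog_arm --deltas '[{"fingers": 0, "delta_pos": [0, 0, -0.02], "yaw": 0}, {"fingers": 0, "delta_pos": [0, 0, -0.05], "yaw": 0}, {"fingers": 0, "delta_pos": [0, 0, -0.09], "yaw": 0}, {"fingers": 0, "delta_pos": [0, 0, -0.2], "yaw": 0}, {"fingers": 0, "delta_pos": [0, 0, -0.35], "yaw": 0}, {"fingers": 0, "delta_pos": [0, 0, -0.4], "yaw": 0}, {"fingers": 0, "delta_pos": [0, 0, -0.4], "yaw": 0}]'

```text
clock: 29.0
eef_pos: [0.4844, -0.2484, 0.2357]
tool_rot: [0.999, 0.044, 0.002, -0.001]
ft_force: [-0.4, -0.1, 0.1]
grip_width: 0.0002
grasp_force: 0.0
```

```bash
python3 - <<'E'
from h import *
print(bot.get_obs()['eef_pos'])
c=cam('wrist'); P=cloud(c); Z=P[...,2]
for b in blobs(c,(6,130,80),(19,255,255),300):
    k=b[3]&(Z>.11)&(Z<.16)
    if k.sum()>100: print(b[0],b[2],k.sum(),np.median(Z[k]))
c=cam('side'); P=cloud(c); save(c,'s9.png')
for b in blobs(c,(40,80,40),(90,255,255),100): print(b[0],b[2])
E
```

```text
[ 0.48441413 -0.24837421  0.2357117 ]
[296, 208, 45, 69, 3006] [ 0.4863 -0.2459  0.1333] 2939 0.13334276890390362
[404, 248, 18, 17, 230] [ 0.4344 -0.1295  0.1006]
[232, 276, 34, 38, 882] [0.6718 0.1535 0.0472]
[282, 353, 29, 25, 436] [0.4381 0.2679 0.1048]
[0, 442, 31, 23, 423] [0.7191 0.6808 0.0555]
```

View pics/s9.png

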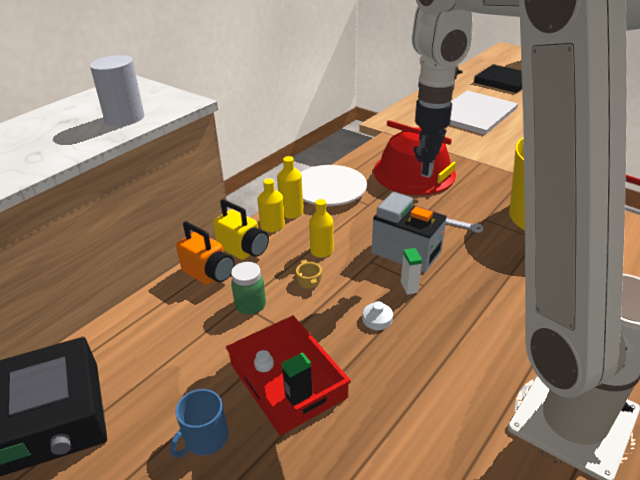

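The orange-cap battery is held in the bay (422,214), top at 0.1333. The green one stands upright in the crate at (296,375), and the other things have not moved.

```bash
python3 -c "
from workcell import bot
print(bot.job_done())"
```

```text
the job is handed in; nothing more can be done
None
```

Job handed in at about 29 s: the green-cap battery stands upright in the crate's free half and the orange-cap battery is held by the catch, but both presses met resistance short of the final stop and took up to 29 N to pass (over the 20 N let-go mark, under the 40 N limit).

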